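# Store a canister's weight on the bench scale and re-zero it

### The job

Book in the canister standing on the bench scale: press the red key to wake the scale, then hold the green key down for a good second to store the weight while the canister stands there untouched; then lift the canister off by its handle, set it down upright on the worktop just to the left of the scale, and press the yellow key to zero the empty scale. Press each key well down, only one at a time, never the blue one, and gently, for the keypad is delicate; the head's height on its telescopic pillar differs each time, so feel for the keys. Leave the other things where they are.

Things in the scene. Friction and masses are not known exactly. Their poses are not given: they have to be found in the camera images.
- scale: bench scale, grey base with a steel weighing plate 210 x 220 mm, its top 52 mm above the worktop; behind the plate a telescopic pillar carries a white tilting head (face 136 mm up the slope x 218 mm wide) with a display over a row of four keys. Origin on the worktop under the plate's centre; x points from the scale's front to the pillar, y to the left, z up. Fixed
- hinge_lowest (a point): point on the scale's pillar, 182 mm behind the plate's centre and 225 mm above the worktop, where the head's hinge lies when the pillar is fully in; frame as the scale's. The real hinge is 0 to 30 mm straight above it, clamped at a height that is not reported. Hinge axis along y
- head (a joint): tilt of the head (rad): at 0 its face looks 0.58 rad away from straight up, towards the scale's front; larger = more upright by that much. Seen from the hinge, the middle of the row of keys lies 62 mm down the slope and the untouched key tops 56 mm out, square to the face; the row runs along y
- key_red (a joint): travel of the red key (leftmost, its centre 75 mm left of the row's middle; wakes the scale) into the head, 0 = up, 0.004 = as far as it goes (m); springs back by itself; gives from 1.5 N, has gone 3 mm at about 5 N and 4 mm at 6.5 N. Its top is 32 mm (up the slope) x 38 mm, 10 mm proud of the face
- key_blue (a joint): travel of the blue key (25 mm left of the row's middle; changes the unit, not wanted) into the head, 0 = up, 0.004 = as far as it goes (m); springs back by itself; gives from 1.5 N, has gone 3 mm at about 5 N and 4 mm at 6.5 N. Its top is 32 mm (up the slope) x 38 mm, 10 mm proud of the face
- key_green (a joint): travel of the green key (25 mm right of the row's middle; stores the weight) into the head, 0 = up, 0.004 = as far as it goes (m); springs back by itself; gives from 1.5 N, has gone 3 mm at about 5 N and 4 mm at 6.5 N. Its top is 32 mm (up the slope) x 38 mm, 10 mm proud of the face
- key_yellow (a joint): travel of the yellow key (rightmost, 75 mm right of the row's middle; zeroes the scale) into the head, 0 = up, 0.004 = as far as it goes (m); springs back by itself; gives from 1.5 N, has gone 3 mm at about 5 N and 4 mm at 6.5 N. Its top is 32 mm (up the slope) x 38 mm, 10 mm proud of the face
- canister: round steel canister with clamped black lid, 109 mm across, lid top 86 mm high, about 0.65 kg, with a carrying arch over the lid (130 mm high in all); it starts on the weighing plate. Origin at the centre of its underside, z up; the arch runs along its x
- canister_grip (a point): middle of the arch's black grip sleeve, 15 mm thick and 52 mm long along the canister's x, 122 mm above the canister's underside; 36 mm above the lid; frame as the canister's
- tomato_tin: bystander: small food tin 58 mm across, 72 mm high, origin under its centre
- ramekin_white: bystander: white ribbed dish 68 mm across, 38 mm high, origin under its centre
- ramekin_cream: bystander: cream ribbed dish 68 mm across, 38 mm high, origin under its centre
- thermometer: bystander: red folded probe thermometer 125 x 34 x 22 mm, origin under its centre
- gas_lighter: bystander: blue gas lighter 220 x 36 x 22 mm, origin under its centre

How it is judged:
By the outcome, as a careful person would: the job done as asked, in the order asked, and still so for the second after the job is handed in, with the robot touching nothing.
It also fails if it takes over 72 s, if anything falls off the work surface, if the arm or the gripper's body presses on something with over 40 N, if the wrist force passes 120 N, or if a joint passes its speed limit or range.

### The arm

A 6-joint arm with a two-finger parallel gripper is mounted at the origin on a cart in front of the work surface, level with it; the furniture and walls round the work are solid. World frame = base frame: x ahead of the robot, y to its left, z up, the work surface at z = 0. Lengths are in m, angles in rad, forces in N, time in s.
With the tool pointing down it reaches from about 0.3 to 0.775 m from the base axis. Payload 14.6 kg.
Tool frame: the origin (TCP) lies at the very end of the fingers, on their centre line; the grasp point (between the pads) lies 19 mm behind it; z points along the fingers, y is the line along which they close (so a half turn about z gives the same grasp; the last joint's range is limited). The gripper opens to 94 mm and grips with 3 to 60 N. Pads are 16 mm wide; open, the fingers measure 119 mm over their backs; the gripper's body (75 mm by 177 mm) begins 78 mm behind the grasp point.
Start: joints at [-1.224, 0.3, 1.521, -0, 1.321, -0.067], TCP at [0.221, -0.504, 0.205] pointing down, gripper open.
Joint ranges: [-3.03, 3.03], [-0.79, 2.21], [0.23, 2.52], [-1.04, 4.18], [0, 3.07], [-2.55, 2.55]. Speed limits (rad/s): [2.22, 2.22, 2.57, 3.14, 3.14, 3.14].

### API

Orientations are given as [roll, pitch, yaw] about the fixed x, y, z axes, in that order (R = Rz(yaw) Ry(pitch) Rx(roll)).
In Python, from station import ctrl gives the robot as it stands. The module is installed in compiled form; this text tells all that it offers.
- The arm moves only by the tool step_arm, never from a script. Its argument "deltas" is a list of rows, each an object with "dp": the shift along the tool's x, y, z scaled (see below), a list of three; "twist": the turn about the tool's z scaled (see below). In form: [{"dp": [tx, ty, tz], "twist": twist}, ...]. A call has 1 to 12 rows; each row shifts and turns the commanded pose from where the row before left it, along the tool's axes as they then stand; what a row does not reach is not made up. The controller multiplies each number of a shift by 0.04 m and each number of a turn by 4 degrees. A row lasts 1/10 s, in which the tool goes at most 50 mm and 8.59 degrees, less where a joint would pass 70% of its speed; a pose out of reach is approached as far as the arm can. A call with a number of a shift or a turn outside -1 to 1 is refused whole. A call with a gripper value outside its range is refused whole. "gripper" is the opening, from -1 (shut) to 1 (fully open), set as the call begins (left out, the last holds). The fingers move at their own pace and stop on an object; "squeeze" is the grip in N (left out, the last holds). Time passes only in rows, so rows that do not move let the fingers close. It gives the time, the measured TCP pose, the force, the opening and the grip force at its end, in the units of the state.
- ctrl.get_obs(): the state, without advancing time (a new reading comes with each control period).
- ctrl.camera(name): name is "scene" or "side" or "wrist"; returns (picture, depth): 420x560x3 uint8, red, green, blue; 420x560 float32, m along the optical axis (not along the pixel's ray), 0 where there is no reading.
- ctrl.get_calibration(name): a dict with "fx", "fy", "cx", "cy" (pixels), "distortion" ([k1, k2, p1, p2, k3] as OpenCV has them; the pictures are not rectified), "world_to_cam" (4x4, takes a point from world to camera coordinates); the wrist camera has in their place "hand_eye" (4x4, takes a point from camera to tool coordinates, whose origin is the TCP and whose axes are the flange's). Camera axes: x right, y down, z forward; pixel columns grow to the right and rows downward; lengths in m; the calibration is good to about 2 mm. A picture is of the moment at which its call begins: read the wrist's pose just before it. get_calibration takes no time and is no camera call.
- ctrl.hand_in(): hands the job in; it is judged then, once.
Trained networks look in the newest picture that a camera, given by its name, has taken for a name from the list of things; names that differ only in an ending like _2 or _b are one class to them, and where a whole thing is asked for, a point or a joint stands for the part that bears it (a point fixed in the world has none). Each returns a list of dicts, best first, with "conf" (0 to 1); they miss things now and then, are a little off and sometimes report something else, mostly with a low value. They report only what shows in the picture. A call takes as long as a camera call.
- ctrl.spot_in(camera, label): "rect" ([left, top, right, bottom] as shares, 0 to 1, of the picture: columns of its width, rows of its height, round what is visible of it).
- ctrl.cut_out(camera, label): "pixels" (420x560 bool, what is visible of it) and "rect" ([left, top, right, bottom] as shares, 0 to 1, of the picture: columns of its width, rows of its height, round what is visible of it).
The state is a dict: "time_s": time; "qpos": joint angles; "joint_vel": joint speeds; "tau": joint torques, N m; "ee_pos": TCP position; "eef_rot": TCP orientation; "force": force on the tool from outside, world axes, zero at the start; "moment": the same for the moment, N m; "grip_width": finger opening in m; "grip_force": force on a finger pad.
Only numpy, scipy, OpenCV 4.12 (cv2) and the standard library are available. Lean on these libraries where they do the work, as an engineer would, in place of code of your own. Each camera call takes 0.05 s, during which the arm holds its last target. There are 200 camera calls.

## Working session

There is one attempt and no reset: what is moved stays moved. The work goes in short steps, Python scripts to look and compute and a tool call to move; the robot and the scene stay as the last step left them, time stands still between calls to the robot, and variables do not carry over. Pictures are saved under pics/ and viewed, at most 10 in all, crops included, and the job is handed in when it is done.

Besides the shell and the picture viewer there is one more tool, called after "Call:" by a JSON object that holds its "method" and its "body", one argument or row to a line. step_arm: Moves the arm, as the interface text tells. Its arguments: {"type":"object","properties":{"deltas":{"type":"array"},"gripper":{"type":"number"},"squeeze":{"type":"number"}},"required":["deltas"]}

```bash
mkdir -p pics; cat > h.py <<'E'
import numpy as np, cv2
from station import ctrl
from scipy.spatial.transform import Rotation as R
def cloud(name,depth,mask=None,obs=None):
    c=ctrl.get_calibration(name); K=np.array([[c['fx'],0,c['cx']],[0,c['fy'],c['cy']],[0,0,1]])
    m=depth>0
    if mask is not None: m&=mask
    v,u=np.nonzero(m); z=depth[m]
    n=cv2.undistortPoints(np.c_[u,v].astype(float).reshape(-1,1,2),K,np.array(c['distortion'],float)).reshape(-1,2)
    p=np.c_[n*z[:,None],z]
    if name=='wrist':
        T=np.array(c['hand_eye']); p=p@T[:3,:3].T+T[:3,3]
        p=p@R.from_euler('xyz',obs['eef_rot']).as_matrix().T+obs['ee_pos']
    else:
        T=np.linalg.inv(c['world_to_cam']); p=p@T[:3,:3].T+T[:3,3]
    return p,u,v
E
python3 - <<'E'
from h import *
o=ctrl.get_obs(); print(o)
for n in ['scene','side']:
    im,d=ctrl.camera(n); cv2.imwrite(f'pics/{n}0.png',im[:,:,::-1]); np.savez(f'{n}0.npz',im=im,d=d)
    for l in ['canister','scale','head','key_red','key_green','key_yellow','key_blue','canister_grip','tomato_tin','ramekin_white','ramekin_cream','thermometer','gas_lighter']:
        r=ctrl.cut_out(n,l)
        for q in r[:1]:
            p,u,v=cloud(n,d,q['pixels'])
            if len(p)>0: print(n,l,round(q['conf'],2),q['pixels'].sum(),u.min(),u.max(),v.min(),v.max(),np.median(p,0).round(3),np.percentile(p,2,axis=0).round(3),np.percentile(p,98,axis=0).round(3))
E
```

```text
{'time_s': 0.0, 'qpos': array([-1.22361820e+00,  3.00476461e-01,  1.52158300e+00,  1.02833901e-05,
        1.32068998e+00, -6.66147382e-02]), 'joint_vel': array([ 0.00127599,  0.00204679, -0.00134122, -0.00052703,  0.00188448,
       -0.00049159]), 'tau': array([ 9.95276991e-05, -5.31810737e+01, -3.52738774e+01,  7.08598411e-02,
        2.44068395e-02, -1.11511808e-04]), 'ee_pos': array([ 0.22105004, -0.5033385 ,  0.20488257]), 'eef_rot': array([-3.14043909e+00, -8.69405168e-05,  4.13790264e-01]), 'force': array([-0.16575425, -0.62066054,  0.14487895]), 'moment': array([-0.02903858,  0.03800489, -0.00593076]), 'grip_force': 0.0, 'grip_width': 0.09404031724091366}
scene canister 0.61 301 334 349 175 197 [ 0.482 -0.335  0.051] [ 0.461 -0.373  0.003] [ 0.514 -0.319  0.073]
scene scale 0.85 4542 240 346 127 251 [ 0.568 -0.047  0.055] [ 0.367 -0.197  0.006] [0.669 0.036 0.31 ]
scene head 0.64 1900 240 298 128 185 [ 0.603 -0.049  0.272] [ 0.545 -0.168  0.228] [0.662 0.04  0.312]
scene key_red 0.57 90 265 275 165 176 [0.56  0.002 0.258] [ 0.547 -0.02   0.245] [0.573 0.018 0.269]
scene key_g
[... 1299 characters left out ...]
81 -0.096  0.258] [ 0.569 -0.122  0.245] [ 0.596 -0.081  0.268]
side key_yellow 0.53 67 275 282 151 161 [ 0.59  -0.147  0.257] [ 0.576 -0.769 -0.172] [ 0.733 -0.123  0.268]
side tomato_tin 0.65 276 305 319 166 186 [ 0.493 -0.331  0.048] [ 0.467 -0.405 -0.004] [ 0.529 -0.317  0.072]
side ramekin_white 0.79 353 228 247 269 289 [0.635 0.259 0.023] [0.603 0.223 0.005] [0.666 0.291 0.038]
side ramekin_cream 0.56 337 205 225 264 284 [0.718 0.242 0.018] [ 0.684  0.218 -0.002] [0.747 0.287 0.039]
side thermometer 0.62 316 321 347 278 302 [0.314 0.222 0.013] [0.28  0.166 0.003] [0.347 0.271 0.02 ]
side gas_lighter 0.62 374 322 334 312 366 [0.306 0.403 0.016] [ 0.289  0.324 -0.003] [0.321 0.497 0.024]
```

```bash
python3 - <<'E'
from h import *
a=np.load('scene0.npz')['im'][100:310,160:370]; b=np.load('side0.npz')['im'][110:320,190:400]
im=np.hstack([cv2.resize(x,(400,400),interpolation=cv2.INTER_CUBIC) for x in(a,b)])
cv2.imwrite('pics/a.png',im[:,:,::-1])
E
```

```text
(no output)
```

View pics/a.png

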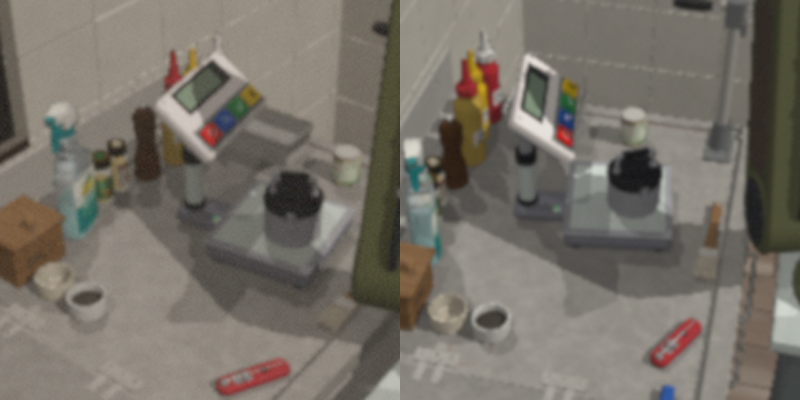

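Call:
{"method": "step_arm", "body": {
  "deltas": [
    {"dp": [0,0,-1],"twist": 0},
    {"dp": [0,0,-1],"twist": 0},
    {"dp": [0,0,-1],"twist": 0},
    {"dp": [0.3,-0.3,-0.9],"twist": 0},
    {"dp": [0.95,-0.85,-0.9],"twist": 0},
    {"dp": [0.95,-0.85,-0.6],"twist": 0},
    {"dp": [0.95,-0.85,0],"twist": 0.6},
    {"dp": [0.95,-0.85,0],"twist": 0.6},
    {"dp": [0.95,-0.85,0],"twist": 0.6},
    {"dp": [0.95,-0.85,0],"twist": 0.6},
    {"dp": [0.95,-0.85,0],"twist": 0.6},
    {"dp": [0.9,-0.7,0],"twist": 0.6}
  ],
  "gripper": 1
}}

```text
time_s: 2.6
ee_pos: [0.4151, -0.1547, 0.4122]
eef_rot: [3.141, -0.001, 0.161]
force: [0.8, -0.7, 1.0]
grip_width: 0.0937
grip_force: 0.0
```

Call:
{"method": "step_arm", "body": {
  "deltas": [
    {"dp": [0.4,-0.6,0],"twist": 0},
    {"dp": [0,0,0],"twist": 0},
    {"dp": [0,0,0],"twist": 0}
  ]
}}

```text
time_s: 2.9
ee_pos: [0.4265, -0.1305, 0.4116]
eef_rot: [3.141, 0.0, 0.164]
force: [0.3, 0.3, 0.8]
grip_width: 0.0944
grip_force: 0.0
```

```bash
python3 - <<'E'
from h import *
o=ctrl.get_obs(); print(o['ee_pos'],o['eef_rot'])
im,d=ctrl.camera('wrist'); np.savez('wrist1.npz',im=im,d=d,p=o['ee_pos'],r=o['eef_rot']);cv2.imwrite('pics/w1.png',im[:,:,::-1])
for l in ['canister','scale','head','key_red','key_green','key_yellow','key_blue','canister_grip']:
    for q in ctrl.cut_out('wrist',l)[:2]:
        p,u,v=cloud('wrist',d,q['pixels'],o)
        if len(p)>0: print(l,round(q['conf'],2),len(p),u.min(),u.max(),v.min(),v.max(),np.median(p,0).round(3),np.percentile(p,2,axis=0).round(3),np.percentile(p,98,axis=0).round(3))
E
```

```text
[ 0.42648908 -0.1305091   0.41156829] [3.14146864e+00 9.81088916e-05 1.63914519e-01]
canister 0.88 5727 200 289 119 203 [ 0.449 -0.089  0.139] [ 0.398 -0.137  0.131] [ 0.495 -0.039  0.182]
scale 0.58 28954 116 370 0 207 [ 0.557 -0.091  0.054] [ 0.377 -0.2    0.05 ] [0.599 0.018 0.269]
head 0.94 13256 115 370 0 55 [ 0.575 -0.079  0.258] [ 0.547 -0.181  0.233] [0.604 0.022 0.27 ]
key_red 0.9 1853 130 182 3 43 [ 0.564 -0.007  0.263] [ 0.55  -0.024  0.251] [0.578 0.012 0.27 ]
key_red 0.25 1577 27 98 179 233 [0.313 0.208 0.017] [0.279 0.155 0.007] [0.347 0.26  0.023]
key_green 0.96 1797 249 295 2 43 [ 0.58  -0.103  0.263] [ 0.566 -0.122  0.251] [ 0.595 -0.085  0.27 ]
key_green 0.28 29252 114 370 0 208 [ 0.557 -0.092  0.054] [ 0.376 -0.2    0.036] [0.6   0.019 0.269]
key_yellow 0.56 1841 307 356 1 43 [ 0.589 -0.152  0.263] [ 0.574 -0.171  0.252] [ 0.603 -0.134  0.27 ]
key_blue 0.8 1791 190 237 2 43 [ 0.572 -0.055  0.263] [ 0.558 -0.073  0.252] [ 0.586 -0.037  0.27 ]
canister_grip 0.74 5659 200 289 120 203 [ 0.449 -0.09   0.139] [ 0.399 -0.138  0.132] [ 0.495 -0.04   0.182]
```

View pics/w1.png

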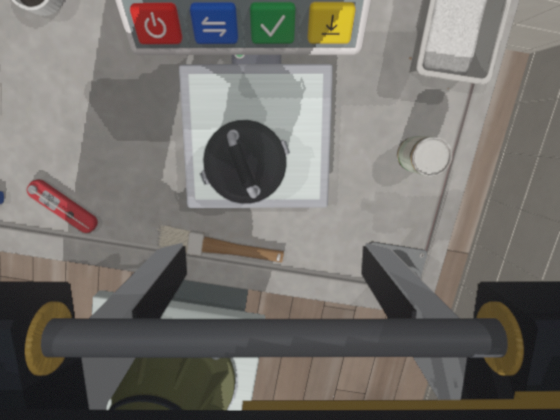

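```bash
cat > fit.py <<'E'
from h import *
f=np.load('wrist1.npz'); o=dict(ee_pos=f['p'],eef_rot=f['r']); d=f['d']
P,u,v=cloud('wrist',d,None,o)
def box(a,b,c,e): return P[(u>=a)&(u<=b)&(v>=c)&(v<=e)]
ks=[]
for n,x in zip('rbgy',(155,214,272,331)):
    q=box(x-16,x+16,9,38); c=q.mean(0); s=np.linalg.svd(q-c)[2][2]; s*=np.sign(s[2]); print(n,c.round(4),s.round(3),'tilt',np.arccos(s[2]).round(3),'yaw',np.arctan2(-s[1],-s[0]).round(3),np.abs((q-c)@s).mean().round(4)); ks.append(c)
r=ks[0]-ks[3]; print('row',r.round(4),np.linalg.norm(r),'yaw',np.arctan2(-r[0],r[1]))
c=P[(P[:,2]>.125)&(P[:,2]<.145)&(P[:,0]<.52)&(np.abs(P[:,1]+.09)<.08)]
cc,rad=cv2.minEnclosingCircle((c[:,:2]*1000).astype(np.float32));print('lid',cc,rad,np.median(c[:,2]))
a=P[(P[:,2]>.160)&(P[:,2]<.195)&(P[:,0]<.52)&(np.abs(P[:,1]+.09)<.08)]
m=a[:,:2].mean(0);w=np.linalg.svd(a[:,:2]-m)[2][0];t=(a[:,:2]-m)@w;print('arch',m,np.arctan2(w[1],w[0]),t.min(),t.max(),np.percentile(a[:,2],[50,95]), 'mid',m+w*(t.min()+t.max())/2)
p=P[(P[:,2]>.045)&(P[:,2]<.06)&(P[:,0]<.62)&(P[:,0]>.3)&(np.abs(P[:,1]+.07)<.2)]
print('plate',cv2.minAreaRect((p[:,:2]*1000).astype(np.float32)))
E
python3 fit.py
```

```text
r [ 0.563 -0.006  0.263] [-0.614 -0.111  0.781] tilt 0.674 yaw 0.178 0.0006
b [ 0.5712 -0.0552  0.2625] [-0.608 -0.108  0.787] tilt 0.665 yaw 0.176 0.0006
g [ 0.5792 -0.1037  0.2624] [-0.601 -0.101  0.793] tilt 0.655 yaw 0.166 0.0006
y [ 0.5874 -0.153   0.2623] [-0.614 -0.101  0.783] tilt 0.672 yaw 0.162 0.0006
row [-0.0244  0.147   0.0006] 0.1489991474164828 yaw 0.16440035730196553
lid (276.6823425292969, -73.2380142211914) 224.04287719726562 0.13826915918834853
arch [ 0.44737149 -0.08828073] -2.6249868041285307 -0.039940771686304305 0.04260018141378351 [0.18020823 0.18280004] mid [ 0.44621532 -0.08893751]
plate ((475.76324462890625, -95.2626953125), (209.11260986328125, 221.1056671142578), 9.324471473693848)
```

Call:
{"method": "step_arm", "body": {
  "deltas": [
    {"dp": [0.69,-0.5,0],"twist": 0},
    {"dp": [0.69,-0.5,0],"twist": 0},
    {"dp": [0.69,-0.5,0],"twist": 0},
    {"dp": [0.69,-0.5,0.2],"twist": 0},
    {"dp": [0.68,-0.5,0.4],"twist": 0},
    {"dp": [0,0,0.8],"twist": 0},
    {"dp": [0,0,0.8],"twist": 0},
    {"dp": [0,0,0.8],"twist": 0},
    {"dp": [0,0,0.4],"twist": 0},
    {"dp": [0,0,0],"twist": 0},
    {"dp": [0,0,0],"twist": 0},
    {"dp": [0,0,0],"twist": 0}
  ],
  "gripper": -1,
  "squeeze": 10
}}

```text
time_s: 4.55
ee_pos: [0.5465, -0.0099, 0.277]
eef_rot: [3.141, -0.002, 0.162]
force: [0.6, 0.3, -0.2]
grip_width: 0.0022
grip_force: 0.0
```

Call:
{"method": "step_arm", "body": {
  "deltas": [
    {"dp": [0.062,0,0.079],"twist": 0},
    {"dp": [0.062,0,0.079],"twist": 0},
    {"dp": [0.062,0,0.079],"twist": 0},
    {"dp": [0,0,0],"twist": 0},
    {"dp": [0,0,0],"twist": 0}
  ]
}}

```text
time_s: 5.05
ee_pos: [0.5534, -0.0085, 0.266]
eef_rot: [-3.141, 0.0, 0.162]
force: [0.5, 0.4, -0.4]
grip_width: 0.0003
grip_force: 0.0
```

Call:
{"method": "step_arm", "body": {
  "deltas": [
    {"dp": [0.0155,0,0.0197],"twist": 0},
    {"dp": [0.0155,0,0.0197],"twist": 0},
    {"dp": [0,0,0],"twist": 0},
    {"dp": [0,0,0],"twist": 0}
  ]
}}

```text
time_s: 5.45
ee_pos: [0.5546, -0.0084, 0.2646]
eef_rot: [-3.142, -0.0, 0.162]
force: [-0.1, 0.7, 0.2]
grip_width: 0.0009
grip_force: 0.0
```

Call:
{"method": "step_arm", "body": {
  "deltas": [
    {"dp": [0.0155,0,0.0197],"twist": 0},
    {"dp": [0,0,0],"twist": 0},
    {"dp": [0,0,0],"twist": 0}
  ]
}}

```text
time_s: 5.75
ee_pos: [0.5553, -0.0083, 0.2637]
eef_rot: [-3.142, 0.0, 0.162]
force: [-0.3, 1.0, -0.2]
grip_width: 0.0006
grip_force: 0.0
```

Call:
{"method": "step_arm", "body": {
  "deltas": [
    {"dp": [0.0155,0,0.0197],"twist": 0},
    {"dp": [0,0,0],"twist": 0},
    {"dp": [0,0,0],"twist": 0}
  ]
}}

```text
time_s: 6.05
ee_pos: [0.5559, -0.0082, 0.263]
eef_rot: [3.142, -0.0, 0.162]
force: [-0.1, -0.1, 1.3]
grip_width: 0.0003
grip_force: 0.6
```

Call:
{"method": "step_arm", "body": {
  "deltas": [
    {"dp": [0.0155,0,0.0197],"twist": 0},
    {"dp": [0,0,0],"twist": 0},
    {"dp": [0,0,0],"twist": 0}
  ]
}}

```text
time_s: 6.35
ee_pos: [0.5565, -0.0081, 0.2622]
eef_rot: [3.142, -0.0, 0.162]
force: [-0.4, -0.6, 1.4]
grip_width: 0.0004
grip_force: 1.2
```

Call:
{"method": "step_arm", "body": {
  "deltas": [
    {"dp": [0.0155,0,0.0197],"twist": 0},
    {"dp": [0,0,0],"twist": 0},
    {"dp": [0,0,0],"twist": 0}
  ]
}}

```text
time_s: 6.65
ee_pos: [0.5571, -0.008, 0.2614]
eef_rot: [3.142, -0.0, 0.162]
force: [-1.9, -1.0, 3.3]
grip_width: 0.0009
grip_force: 1.7
```

Call:
{"method": "step_arm", "body": {
  "deltas": [
    {"dp": [0.0155,0,0.0197],"twist": 0},
    {"dp": [0,0,0],"twist": 0},
    {"dp": [0,0,0],"twist": 0}
  ]
}}

```text
time_s: 6.95
ee_pos: [0.5577, -0.0079, 0.2607]
eef_rot: [-3.142, -0.0, 0.162]
force: [-2.4, -0.6, 3.6]
grip_width: 0.0008
grip_force: 2.3
```

Call:
{"method": "step_arm", "body": {
  "deltas": [
    {"dp": [0.006,0,0.0075],"twist": 0},
    {"dp": [0,0,0],"twist": 0}
  ]
}}

```text
time_s: 7.15
ee_pos: [0.5579, -0.0078, 0.2603]
eef_rot: [3.142, 0.0, 0.162]
force: [-2.8, -0.7, 3.5]
grip_width: 0.0005
grip_force: 2.5
```

Call:
{"method": "step_arm", "body": {
  "deltas": [
    {"dp": [0.0125,0,0.016],"twist": 0},
    {"dp": [0,0,0],"twist": 0},
    {"dp": [0,0,0],"twist": 0}
  ]
}}

```text
time_s: 7.45
ee_pos: [0.5584, -0.0077, 0.2597]
eef_rot: [3.142, -0.0, 0.162]
force: [-2.6, -0.7, 5.4]
grip_width: 0.0005
grip_force: 2.9
```

```bash
python3 - <<'E'
from h import *
N=np.array([-.6095,-.1015,.786])
for i in range(3):
    o=ctrl.get_obs(); print(o['force'].round(2),o['force']@N,o['ee_pos'].round(4),o['ee_pos']@N)
    im,d=ctrl.camera('scene')
cv2.imwrite('pics/s2.png',im[:,:,::-1]); cv2.imwrite('pics/s2c.png',cv2.resize(im[110:220,220:340],None,fx=5,fy=5)[:,:,::-1])
E
```

```text
[-2.58 -0.69  5.42] 5.901456856251191 [ 0.5584 -0.0077  0.2597] -0.13544837842160803
[-3.37 -0.42  4.3 ] 5.4710732189118145 [ 0.5584 -0.0078  0.2597] -0.13544687800064423
[-3.24 -0.51  4.85] 5.8350906958600035 [ 0.5584 -0.0078  0.2597] -0.13545523662317138
```

View pics/s2c.png

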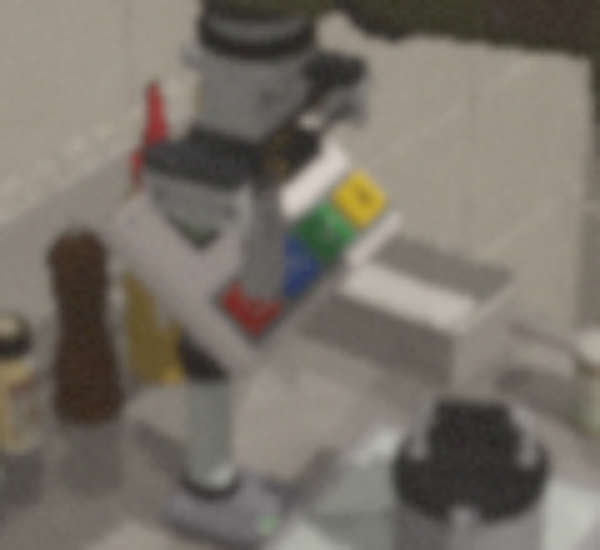

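Call:
{"method": "step_arm", "body": {
  "deltas": [
    {"dp": [-0.124,0,-0.157],"twist": 0},
    {"dp": [-0.124,0,-0.157],"twist": 0},
    {"dp": [0,0.5,0],"twist": 0},
    {"dp": [0,0.8,0],"twist": 0},
    {"dp": [0,0.8,0],"twist": 0},
    {"dp": [0,0.4,0],"twist": 0},
    {"dp": [0,0,0],"twist": 0},
    {"dp": [0.077,0,0.098],"twist": 0},
    {"dp": [0.077,0,0.098],"twist": 0},
    {"dp": [0,0,0],"twist": 0},
    {"dp": [0,0,0],"twist": 0}
  ]
}}

```text
time_s: 8.7
ee_pos: [0.5709, -0.1063, 0.2642]
eef_rot: [-3.141, 0.0, 0.164]
force: [-0.3, 0.4, -0.5]
grip_width: 0.0003
grip_force: 0.0
```

```bash
cat > f.py <<'E'
from h import *
N=np.array([-.6095,-.1015,.786])
o=ctrl.get_obs(); print(o['time_s'],o['force'].round(2),o['force']@N,o['ee_pos'].round(4),o['ee_pos']@N, 'row',(o['ee_pos'][:2]-[.5752,-.0795])@[-.163,.9866])
E
python3 f.py
```

```text
8.7 [-0.33  0.41 -0.48] -0.21630438804485733 [ 0.5709 -0.1063  0.2642] -0.12952205479492465 row -0.025731626945627938
```

Call:
{"method": "step_arm", "body": {
  "deltas": [
    {"dp": [0.0155,0,0.0197],"twist": 0},
    {"dp": [0.0155,0,0.0197],"twist": 0},
    {"dp": [0.0155,0,0.0197],"twist": 0},
    {"dp": [0,0,0],"twist": 0},
    {"dp": [0,0,0],"twist": 0}
  ]
}}

```text
time_s: 9.2
ee_pos: [0.5727, -0.1067, 0.2621]
eef_rot: [-3.142, -0.0, 0.162]
force: [-1.4, 1.7, 2.4]
grip_width: 0.0006
grip_force: 1.1
```

Call:
{"method": "step_arm", "body": {
  "deltas": [
    {"dp": [0.0155,0,0.0197],"twist": 0},
    {"dp": [0,0,0],"twist": 0},
    {"dp": [0,0,0],"twist": 0}
  ]
}}

```text
time_s: 9.5
ee_pos: [0.5733, -0.1066, 0.2613]
eef_rot: [-3.142, -0.0, 0.162]
force: [-2.1, 1.7, 3.7]
grip_width: 0.0007
grip_force: 1.7
```

```bash
python3 f.py
```

```text
9.5 [-2.1   1.68  3.72] 4.030347925351045 [ 0.5733 -0.1066  0.2613] -0.1332382234321729 row -0.026458249883569908
```

Call:
{"method": "step_arm", "body": {
  "deltas": [
    {"dp": [0.0186,0,0.0236],"twist": 0},
    {"dp": [0,0,0],"twist": 0},
    {"dp": [0,0,0],"twist": 0}
  ]
}}

```text
time_s: 9.8
ee_pos: [0.5741, -0.1065, 0.2603]
eef_rot: [-3.142, -0.0, 0.162]
force: [-2.3, 1.5, 5.1]
grip_width: 0.0003
grip_force: 2.3
```

```bash
python3 f.py
```

```text
9.8 [-2.32  1.5   5.09] 5.259679839391461 [ 0.5741 -0.1065  0.2603] -0.13446218067958812 row -0.026445908325583602
```

Call:
{"method": "step_arm", "body": {
  "deltas": [
    {"dp": [0.007,0,0.009],"twist": 0},
    {"dp": [0,0,0],"twist": 0},
    {"dp": [0,0,0],"twist": 0},
    {"dp": [0,0,0],"twist": 0},
    {"dp": [0,0,0],"twist": 0},
    {"dp": [0,0,0],"twist": 0},
    {"dp": [0,0,0],"twist": 0},
    {"dp": [0,0,0],"twist": 0},
    {"dp": [0,0,0],"twist": 0},
    {"dp": [0,0,0],"twist": 0},
    {"dp": [0,0,0],"twist": 0},
    {"dp": [0,0,0],"twist": 0}
  ]
}}

```text
time_s: 11.0
ee_pos: [0.5743, -0.1065, 0.2599]
eef_rot: [-3.142, -0.0, 0.162]
force: [-2.3, 0.8, 5.4]
grip_width: 0.0001
grip_force: 2.6
```

Call:
{"method": "step_arm", "body": {
  "deltas": [
    {"dp": [0,0,0],"twist": 0},
    {"dp": [0,0,0],"twist": 0},
    {"dp": [0,0,0],"twist": 0},
    {"dp": [0,0,0],"twist": 0}
  ]
}}

```text
time_s: 11.4
ee_pos: [0.5744, -0.1065, 0.2599]
eef_rot: [3.142, -0.0, 0.162]
force: [-1.9, 1.3, 5.5]
grip_width: 0.0004
grip_force: 2.6
```

```bash
python3 f.py; python3 - <<'E'
from h import *
im,d=ctrl.camera('side'); cv2.imwrite('pics/s3.png',cv2.resize(im[120:250,220:350],None,fx=4.5,fy=4.5)[:,:,::-1])
E
```

```text
11.4 [-1.87  1.33  5.51] 5.328917019844916 [ 0.5744 -0.1065  0.2599] -0.13495652914375378 row -0.026485196713583972
```

View pics/s3.png

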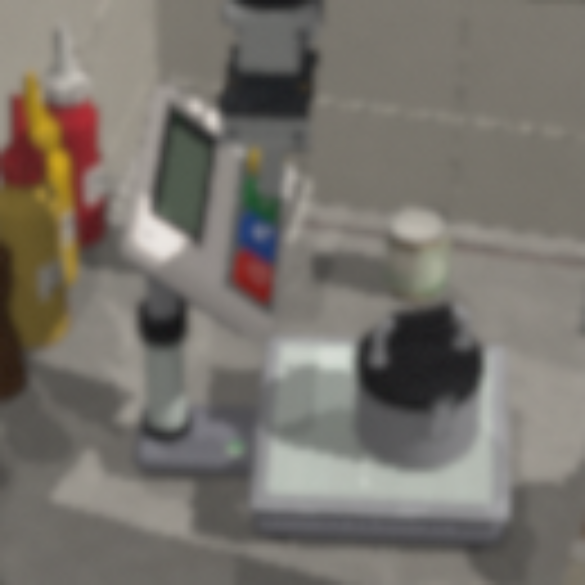

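Call:
{"method": "step_arm", "body": {
  "deltas": [
    {"dp": [0.004,0,0.005],"twist": 0},
    {"dp": [0,0,0],"twist": 0},
    {"dp": [0,0,0],"twist": 0},
    {"dp": [0,0,0],"twist": 0},
    {"dp": [0,0,0],"twist": 0},
    {"dp": [0,0,0],"twist": 0},
    {"dp": [0,0,0],"twist": 0},
    {"dp": [0,0,0],"twist": 0},
    {"dp": [0,0,0],"twist": 0},
    {"dp": [0,0,0],"twist": 0},
    {"dp": [0,0,0],"twist": 0},
    {"dp": [0,0,0],"twist": 0}
  ]
}}

```text
time_s: 12.65
ee_pos: [0.5745, -0.1065, 0.2598]
eef_rot: [3.142, -0.0, 0.162]
force: [-2.7, 1.3, 5.8]
grip_width: 0.0005
grip_force: 2.8
```

Call:
{"method": "step_arm", "body": {
  "deltas": [
    {"dp": [-0.124,0,-0.157],"twist": 0},
    {"dp": [-0.4,0,-0.6],"twist": 0},
    {"dp": [-0.6,0,-0.6],"twist": 0},
    {"dp": [-0.6,0,0],"twist": 0},
    {"dp": [0,0,0],"twist": 0},
    {"dp": [0,0,0],"twist": 0}
  ],
  "gripper": 1
}}

```text
time_s: 13.25
ee_pos: [0.5064, -0.1178, 0.3141]
eef_rot: [3.141, -0.0, 0.162]
force: [0.1, 0.5, -0.9]
grip_width: 0.0451
grip_force: 0.0
```

```bash
python3 f.py
```

```text
13.25 [ 0.06  0.51 -0.89] -0.7856549514887345 [ 0.5064 -0.1178  0.3141] -0.049866558448068685 row -0.026565242670318016
```

Call:
{"method": "step_arm", "body": {
  "deltas": [
    {"dp": [-0.68,-0.48,0],"twist": 0},
    {"dp": [-0.68,-0.48,0],"twist": 0},
    {"dp": [0,0,0.4],"twist": -1},
    {"dp": [0,0,0.5],"twist": -1},
    {"dp": [0,0,0.5],"twist": -1},
    {"dp": [0,0,0.5],"twist": -1},
    {"dp": [0,0,0.4],"twist": -1},
    {"dp": [0,0,0],"twist": 0},
    {"dp": [0,0,0],"twist": 0},
    {"dp": [0,0,0],"twist": 0}
  ]
}}

```text
time_s: 14.25
ee_pos: [0.4471, -0.0886, 0.2228]
eef_rot: [3.141, -0.001, 0.51]
force: [-0.6, -0.4, 0.3]
grip_width: 0.0937
grip_force: 0.0
```

```bash
python3 - <<'E'
from h import *
o=ctrl.get_obs(); print(o['ee_pos'],o['eef_rot'],o['force'],o['grip_width'])
im,d=ctrl.camera('wrist'); cv2.imwrite('pics/w4.png',im[:,:,::-1])
P,u,v=cloud('wrist',d,None,o)
a=P[(P[:,2]>.165)&(P[:,2]<.19)&(np.hypot(P[:,0]-.446,P[:,1]+.089)<.05)]
m=a[:,:2].mean(0);w=np.linalg.svd(a[:,:2]-m)[2][0];t=(a[:,:2]-m)@w;print(len(a),m,np.arctan2(w[1],w[0]),m+w*(t.min()+t.max())/2,t.min(),t.max(),np.percentile(a[:,2],[50,95]))
E
```

```text
[ 0.44710926 -0.08858505  0.22276736] [ 3.14084564e+00 -7.19891337e-04  5.09999938e-01] [-0.58903078 -0.42599499  0.29479435] 0.09365397874785707
2202 [ 0.44964139 -0.08657708] -2.622180389063344 [ 0.44616469 -0.088565  ] -0.03726076065327307 0.04527057682170661 [0.18028181 0.18273355]
```

View pics/w4.png

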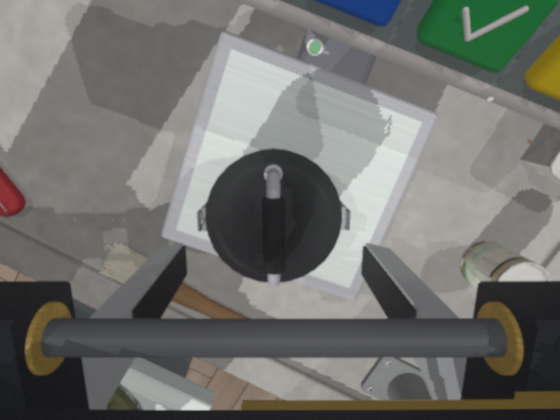

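Call:
{"method": "step_arm", "body": {
  "deltas": [
    {"dp": [-0.02,0,0.5],"twist": 0},
    {"dp": [0,0,0.6],"twist": 0},
    {"dp": [0,0,0.4],"twist": 0},
    {"dp": [0,0,0.19],"twist": 0},
    {"dp": [0,0,0],"twist": 0},
    {"dp": [0,0,0],"twist": 0}
  ]
}}

```text
time_s: 14.9
ee_pos: [0.4463, -0.089, 0.1553]
eef_rot: [3.141, -0.001, 0.511]
force: [0.3, 0.3, 0.5]
grip_width: 0.094
grip_force: 0.0
```

Call:
{"method": "step_arm", "body": {
  "deltas": [
    {"dp": [0,0,0],"twist": 0},
    {"dp": [0,0,0],"twist": 0},
    {"dp": [0,0,0],"twist": 0},
    {"dp": [0,0,0],"twist": 0},
    {"dp": [0,0,0],"twist": 0},
    {"dp": [0,0,0],"twist": 0},
    {"dp": [0,0,0],"twist": 0},
    {"dp": [0,0,0],"twist": 0},
    {"dp": [0,0,0],"twist": 0},
    {"dp": [0,0,0],"twist": 0}
  ],
  "gripper": -1,
  "squeeze": 30
}}

```text
time_s: 15.9
ee_pos: [0.4458, -0.0889, 0.1544]
eef_rot: [-3.142, 0.0, 0.512]
force: [0.1, -0.1, 0.2]
grip_width: 0.0174
grip_force: 0.0
```

Call:
{"method": "step_arm", "body": {
  "deltas": [
    {"dp": [0,0,0],"twist": 0},
    {"dp": [0,0,0],"twist": 0},
    {"dp": [0,0,0],"twist": 0},
    {"dp": [0,0,-0.2],"twist": 0},
    {"dp": [0,0,-0.4],"twist": 0},
    {"dp": [0,0,-0.4],"twist": 0},
    {"dp": [0,0,-0.4],"twist": 0},
    {"dp": [0,0,-0.2],"twist": 0},
    {"dp": [0,0,0],"twist": 0},
    {"dp": [0,0,0],"twist": 0}
  ]
}}

```text
time_s: 16.9
ee_pos: [0.4455, -0.0888, 0.2176]
eef_rot: [-3.141, 0.001, 0.512]
force: [-1.3, 0.5, -7.8]
grip_width: 0.0138
grip_force: 30.0
```

Call:
{"method": "step_arm", "body": {
  "deltas": [
    {"dp": [0.15,-0.25,0],"twist": 0},
    {"dp": [0.25,-0.47,0],"twist": 0},
    {"dp": [0.28,-0.5,0],"twist": 0},
    {"dp": [0.28,-0.5,0],"twist": 0},
    {"dp": [0.28,-0.5,0],"twist": 0},
    {"dp": [0.28,-0.5,0],"twist": 0},
    {"dp": [0.28,-0.5,0],"twist": 0},
    {"dp": [0.25,-0.5,0],"twist": 0},
    {"dp": [0.15,-0.25,0],"twist": 0},
    {"dp": [0,0,0],"twist": 0},
    {"dp": [0,0,0],"twist": 0},
    {"dp": [0,0,0],"twist": 0}
  ]
}}

```text
time_s: 18.1
ee_pos: [0.4449, 0.0919, 0.2183]
eef_rot: [3.142, 0.0, 0.511]
force: [0.6, 0.3, -8.7]
grip_width: 0.0142
grip_force: 30.0
```

Call:
{"method": "step_arm", "body": {
  "deltas": [
    {"dp": [0,0,0.3],"twist": 0},
    {"dp": [0,0,0.5],"twist": 0},
    {"dp": [0,0,0.5],"twist": 0},
    {"dp": [0,0,0.5],"twist": 0},
    {"dp": [0,0,0.4],"twist": 0},
    {"dp": [0,0,0.3],"twist": 0},
    {"dp": [0,0,0.15],"twist": 0},
    {"dp": [0,0,0],"twist": 0},
    {"dp": [0,0,0],"twist": 0},
    {"dp": [0,0,0],"twist": 0}
  ]
}}

```text
time_s: 19.1
ee_pos: [0.4453, 0.0927, 0.1131]
eef_rot: [3.141, -0.001, 0.512]
force: [-1.0, -0.0, -7.7]
grip_width: 0.0139
grip_force: 30.0
```

Call:
{"method": "step_arm", "body": {
  "deltas": [
    {"dp": [0,0,0.1],"twist": 0},
    {"dp": [0,0,0.08],"twist": 0},
    {"dp": [0,0,0.04],"twist": 0},
    {"dp": [0,0,0],"twist": 0},
    {"dp": [0,0,0],"twist": 0}
  ]
}}

```text
time_s: 19.6
ee_pos: [0.4449, 0.0927, 0.1036]
eef_rot: [-3.142, 0.0, 0.512]
force: [-0.3, -1.1, -8.4]
grip_width: 0.0139
grip_force: 30.0
```

Call:
{"method": "step_arm", "body": {
  "deltas": [
    {"dp": [0,0,0.03],"twist": 0},
    {"dp": [0,0,0],"twist": 0},
    {"dp": [0,0,0],"twist": 0}
  ]
}}

```text
time_s: 19.9
ee_pos: [0.4449, 0.0927, 0.1025]
eef_rot: [3.141, -0.0, 0.512]
force: [0.9, 0.3, -6.7]
grip_width: 0.0143
grip_force: 30.0
```

Call:
{"method": "step_arm", "body": {
  "deltas": [
    {"dp": [0,0,0.025],"twist": 0},
    {"dp": [0,0,0],"twist": 0},
    {"dp": [0,0,0],"twist": 0}
  ]
}}

```text
time_s: 20.2
ee_pos: [0.4453, 0.0927, 0.1024]
eef_rot: [3.141, -0.001, 0.512]
force: [-3.9, -0.8, 6.1]
grip_width: 0.014
grip_force: 30.0
```

Call:
{"method": "step_arm", "body": {
  "deltas": [
    {"dp": [0,0,-0.015],"twist": 0},
    {"dp": [0,0,0],"twist": 0}
  ]
}}

```text
time_s: 20.4
ee_pos: [0.4451, 0.0927, 0.1024]
eef_rot: [3.141, -0.001, 0.512]
force: [-1.8, -1.1, 1.1]
grip_width: 0.0141
grip_force: 30.0
```

Call:
{"method": "step_arm", "body": {
  "deltas": [
    {"dp": [0,0,0],"twist": 0},
    {"dp": [0,0,0],"twist": 0},
    {"dp": [0,0,0],"twist": 0},
    {"dp": [0,0,0],"twist": 0},
    {"dp": [0,0,0],"twist": 0},
    {"dp": [0,0,-0.4],"twist": 0},
    {"dp": [0,0,-0.8],"twist": 0},
    {"dp": [0,0,-0.8],"twist": 0},
    {"dp": [0,0,-0.8],"twist": 0},
    {"dp": [0,0,-0.8],"twist": 0},
    {"dp": [0,0,-0.8],"twist": 0},
    {"dp": [0,0,-0.4],"twist": 0}
  ],
  "gripper": 0.3
}}

```text
time_s: 21.6
ee_pos: [0.4453, 0.0927, 0.2967]
eef_rot: [3.14, -0.003, 0.512]
force: [0.1, -0.1, 0.2]
grip_width: 0.0611
grip_force: 0.0
```

Call:
{"method": "step_arm", "body": {
  "deltas": [
    {"dp": [0,0,-0.4],"twist": 1},
    {"dp": [0,0,0],"twist": 1},
    {"dp": [0,0,0],"twist": 1},
    {"dp": [0,0,0],"twist": 1},
    {"dp": [0,0,0],"twist": 1},
    {"dp": [0,0,0],"twist": 0},
    {"dp": [0,0,0],"twist": 0},
    {"dp": [0,0,0],"twist": 0}
  ],
  "gripper": -1,
  "squeeze": 10
}}

```text
time_s: 22.4
ee_pos: [0.4449, 0.0926, 0.31]
eef_rot: [3.142, 0.0, 0.164]
force: [0.1, 0.4, -0.4]
grip_width: 0.0017
grip_force: 0.0
```

```bash
python3 - <<'E'
from h import *
o=ctrl.get_obs(); print(o['time_s'],o['ee_pos'],o['eef_rot'],o['force'],o['grip_width'])
im,d=ctrl.camera('wrist'); cv2.imwrite('pics/w5.png',im[:,:,::-1])
N=np.array([-.6095,-.1015,.786]);xs=np.array([.9866,.163]);ys=np.array([-.163,.9866])
k=np.array([.5874,-.153,.2623])
t=k.copy(); t[:2]-=.008*xs; t+=N*.012; dd=t-o['ee_pos']; print('target',t,'tool d',dd[:2]@xs/.04,-(dd[:2]@ys)/.04,-dd[2]/.04)
E
```

```text
22.4 [0.44486073 0.09263797 0.30998323] [3.14159171e+00 2.22562959e-05 1.64051920e-01] [ 0.14438629  0.37734867 -0.43819645] 0.0016717652977986592
target [ 0.5721932 -0.155522   0.271732 ] tool d 2.129403389964732 6.639745474577367 0.9562806473970772
```

View pics/w5.png

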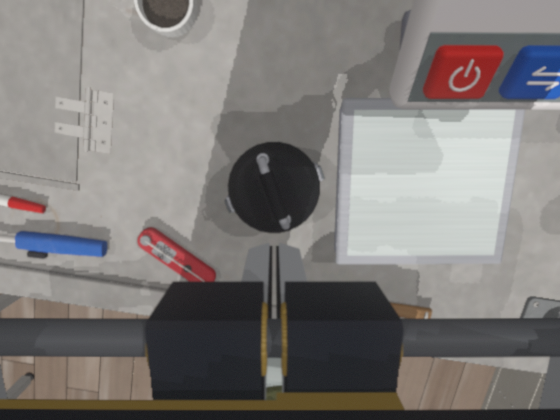

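Call:
{"method": "step_arm", "body": {
  "deltas": [
    {"dp": [0,0.7,0],"twist": 0},
    {"dp": [0,0.85,0],"twist": 0},
    {"dp": [0,0.85,0],"twist": 0},
    {"dp": [0,0.85,0],"twist": 0},
    {"dp": [0,0.85,0],"twist": 0},
    {"dp": [0,0.85,0],"twist": 0},
    {"dp": [0,0.85,0],"twist": 0},
    {"dp": [0,0.84,0],"twist": 0},
    {"dp": [0.7,0,0],"twist": 0},
    {"dp": [0.7,0,0],"twist": 0},
    {"dp": [0.73,0,0],"twist": 0},
    {"dp": [0,0,0],"twist": 0}
  ]
}}

```text
time_s: 23.65
ee_pos: [0.5738, -0.1551, 0.3085]
eef_rot: [-3.141, 0.001, 0.164]
force: [0.4, 0.3, 0.8]
grip_width: 0.0004
grip_force: 0.0
```

Call:
{"method": "step_arm", "body": {
  "deltas": [
    {"dp": [0,0,0.5],"twist": 0},
    {"dp": [0,0,0.35],"twist": 0},
    {"dp": [0,0,0],"twist": 0},
    {"dp": [0,0,0],"twist": 0}
  ]
}}

```text
time_s: 24.05
ee_pos: [0.5717, -0.1558, 0.2765]
eef_rot: [3.142, -0.0, 0.162]
force: [-0.4, 1.1, 0.9]
grip_width: 0.0002
grip_force: 0.0
```

```bash
python3 f.py
```

```text
24.05 [-0.42  1.09  0.89] 0.8482315841075501 [ 0.5717 -0.1558  0.2765] -0.11531802238019757 row -0.0747147699956029
```

Call:
{"method": "step_arm", "body": {
  "deltas": [
    {"dp": [0.05,0,0.098],"twist": 0},
    {"dp": [0.05,0,0.098],"twist": 0},
    {"dp": [0.05,0,0.098],"twist": 0},
    {"dp": [0,0,0],"twist": 0},
    {"dp": [0,0,0],"twist": 0}
  ]
}}

```text
time_s: 24.55
ee_pos: [0.5779, -0.1547, 0.2642]
eef_rot: [-3.142, 0.0, 0.163]
force: [-0.0, -0.6, 0.2]
grip_width: 0.0002
grip_force: 0.0
```

```bash
python3 f.py
```

```text
24.55 [-0.02 -0.64  0.24] 0.26189273979717315 [ 0.5779 -0.1547  0.2642] -0.1288566072951993 row -0.07458435541093822
```

Call:
{"method": "step_arm", "body": {
  "deltas": [
    {"dp": [0.0155,0,0.0197],"twist": 0},
    {"dp": [0.0155,0,0.0197],"twist": 0},
    {"dp": [0.0155,0,0.0197],"twist": 0},
    {"dp": [0.0077,0,0.0098],"twist": 0},
    {"dp": [0,0,0],"twist": 0},
    {"dp": [0,0,0],"twist": 0}
  ]
}}

```text
time_s: 25.15
ee_pos: [0.5799, -0.1544, 0.2616]
eef_rot: [3.141, -0.0, 0.162]
force: [-0.3, -0.6, 1.5]
grip_width: 0.0004
grip_force: 1.1
```

Call:
{"method": "step_arm", "body": {
  "deltas": [
    {"dp": [0.0155,0,0.0197],"twist": 0},
    {"dp": [0,0,0],"twist": 0},
    {"dp": [0,0,0],"twist": 0}
  ]
}}

```text
time_s: 25.45
ee_pos: [0.5806, -0.1543, 0.2608]
eef_rot: [3.142, -0.0, 0.162]
force: [-2.7, 1.0, 2.0]
grip_width: 0.0001
grip_force: 1.7
```

```bash
python3 f.py
```

```text
25.45 [-2.72  1.05  1.98] 3.109911784322334 [ 0.5806 -0.1543  0.2608] -0.13322434688002147 row -0.07465550956110031
```

Call:
{"method": "step_arm", "body": {
  "deltas": [
    {"dp": [0.0155,0,0.0197],"twist": 0},
    {"dp": [0.0093,0,0.0118],"twist": 0},
    {"dp": [0,0,0],"twist": 0},
    {"dp": [0,0,0],"twist": 0},
    {"dp": [0,0,0],"twist": 0}
  ]
}}

```text
time_s: 25.95
ee_pos: [0.5816, -0.1541, 0.2595]
eef_rot: [3.142, -0.0, 0.162]
force: [-2.4, -0.5, 4.5]
grip_width: 0.0005
grip_force: 2.5
```

```bash
python3 f.py
```

```text
25.95 [-2.41 -0.5   4.55] 5.094239761599013 [ 0.5816 -0.1541  0.2595] -0.13483513712881803 row -0.07465680550831744
```

Slightly deeper, then retreat clear.

Call:
{"method": "step_arm", "body": {
  "deltas": [
    {"dp": [0.0077,0,0.0098],"twist": 0},
    {"dp": [0,0,0],"twist": 0},
    {"dp": [0,0,0],"twist": 0},
    {"dp": [0,0,0],"twist": 0}
  ]
}}

```text
time_s: 26.35
ee_pos: [0.5819, -0.1541, 0.2591]
eef_rot: [3.142, -0.0, 0.162]
force: [-2.3, -0.4, 4.3]
grip_width: 0.0007
grip_force: 2.8
```

Call:
{"method": "step_arm", "body": {
  "deltas": [
    {"dp": [-0.124,0,-0.157],"twist": 0},
    {"dp": [-0.4,0,-0.6],"twist": 0},
    {"dp": [-0.7,0,-0.7],"twist": 0},
    {"dp": [-0.7,0,-0.7],"twist": 0},
    {"dp": [-0.7,0,-0.4],"twist": 0},
    {"dp": [0,0,0],"twist": 0},
    {"dp": [0,0,0],"twist": 0},
    {"dp": [0,0,0],"twist": 0}
  ]
}}

```text
time_s: 27.15
ee_pos: [0.4786, -0.1708, 0.3603]
eef_rot: [-3.14, 0.001, 0.163]
force: [0.4, -1.3, -0.2]
grip_width: 0.0007
grip_force: 0.0
```

```bash
python3 - <<'E'
from h import *
o=ctrl.get_obs(); print(o['time_s'],o['ee_pos'],o['force'])
im,d=ctrl.camera('wrist'); a=ctrl.camera('scene')[0]
cv2.imwrite('pics/e.png',np.hstack([im[:, :400],cv2.resize(a[100:310,170:370],(400,420))])[:,:,::-1])
E
```

```text
27.15 [ 0.47858554 -0.17081629  0.36026642] [ 0.39896818 -1.27175695 -0.22655433]
```

View pics/e.png

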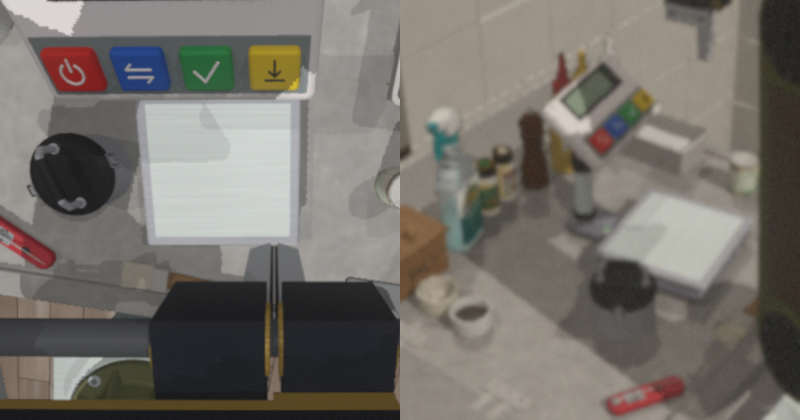

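The canister stands upright left of the empty scale (wrist view, about (72,173)). All the keys are up and the arm is clear.

```bash
python3 -c "
from station import ctrl
print(ctrl.hand_in())"
```

```text
the job is handed in; nothing more can be done
None
```

I handed the job in at about 27 s: red pressed, green held for over 2 s, canister set upright just left of the scale, and yellow pressed. Peak force on any key was about 6 N (3–4 mm of travel, estimated from force). The display was not readable, so I could not confirm the scale's response.

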